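# Pack the rubbing stones into the storage rack in their order

## Task

Move the four rubbing stones from the draining board into the storage rack, keeping them upright and in the same left-to-right order in which they stand now (left and right as seen from the robot): the left-hand stone against the fixed wall at the rack's left end, the others following it to the right, wide sides square across the rack. Then push the sliding end stop up so that the row is snug between wall and stop. Do not knock any stone over.

Things in the scene. Friction and masses are not known exactly. Their poses are not given: they have to be found in the camera images.
- flat_mid (a point): Loose grey rubbing stone, about 0.18 kg, upright: 66 mm high, 52 wide (its x), 28 thick (its y, along the row); plain parallel sides up to 40. Shape: plain square-cornered brick, full width up to its flat top. Point: its centre, 33 above its underside; z up. Grasp across the 52 width from above, half-way up.
- round_mid (a point): Loose grey rubbing stone, about 0.18 kg, upright: 66 mm high, 52 wide (its x), 28 thick (its y, along the row); plain parallel sides up to 40. Shape: top end rounded to a half cylinder (seen from the wide side a round arch). Point: its centre, 33 above its underside; z up. Grasp across the 52 width from above, half-way up.
- gable_mid (a point): Loose grey rubbing stone, about 0.18 kg, upright: 66 mm high, 52 wide (its x), 28 thick (its y, along the row); plain parallel sides up to 40. Shape: top end pointed like a gable roof, its ridge running across the thickness. Point: its centre, 33 above its underside; z up. Grasp across the 52 width from above, half-way up.
- tongue_mid (a point): Loose grey rubbing stone, about 0.18 kg, upright: 66 mm high, 52 wide (its x), 28 thick (its y, along the row); plain parallel sides up to 40. Shape: top end stepped in to a narrow tongue 20 wide and 26 high in the middle. Point: its centre, 33 above its underside; z up. Grasp across the 52 width from above, half-way up.
- seat_flat: Fixed wooden seat on the draining board, under the flat stone at the start: 80 mm (x) by 48 (y), battens 8 high beside the stone. Origin: centre of its underside, 10 above the bench; the stone stands 6 above it. y points along the row to its left end (robot's left). Seats stand about 56 apart; their order is the stones' order.
- seat_round: Fixed wooden seat on the draining board, under the round stone at the start: 80 mm (x) by 48 (y), battens 8 high beside the stone. Origin: centre of its underside, 10 above the bench; the stone stands 6 above it. y points along the row to its left end (robot's left). Seats stand about 56 apart; their order is the stones' order.
- seat_gable: Fixed wooden seat on the draining board, under the gable stone at the start: 80 mm (x) by 48 (y), battens 8 high beside the stone. Origin: centre of its underside, 10 above the bench; the stone stands 6 above it. y points along the row to its left end (robot's left). Seats stand about 56 apart; their order is the stones' order.
- seat_tongue: Fixed wooden seat on the draining board, under the tongue stone at the start: 80 mm (x) by 48 (y), battens 8 high beside the stone. Origin: centre of its underside, 10 above the bench; the stone stands 6 above it. y points along the row to its left end (robot's left). Seats stand about 56 apart; their order is the stones' order.
- rack: Fixed plywood rack: base 100 mm (x) by 250 (y), 12 thick, long sides open. y points to its left end, where the fixed wall (15 thick, 70 high above the bench) has its inner face at y = +110. The stop is at the right. Origin: centre of the underside, on the bench. Stones stand on the base at x = 0, thickness along y; the snug row fills y = +110 to -2.
- stop (a joint): End stop, plate with dark foot, 80 mm wide (x), 14 thick, 69 high above the bench. 0 m: fully away from the wall, inner face at rack y = -65 mm, outer -79; grows towards the wall (max 0.085). Starts at 0 to 0.015, stays where left (1.5 N friction); 0.063 = four stones snug. Push its outer face with shut fingers half-way up; the row takes up to 15 N.
Mind the look-alikes: they are no part of the job. What is shaped like the part that bears gable_mid but blue or orange is not meant.

How it is judged:
By the outcome, as a careful person would: the job done as asked, in the order asked, and still so for the second after the job is handed in, with the robot touching nothing.
It also fails if it takes over 134 s, if anything falls off the work surface, if the arm or the gripper's body presses on something with over 40 N, if the wrist force passes 120 N, or if a joint passes its speed limit or range.

## Robot

A 6-joint arm with a two-finger parallel gripper is mounted at the origin on the work surface. World frame = base frame: x ahead of the robot, y to its left, z up, the work surface at z = 0. Lengths are in mm, angles in rad, forces in N, time in s.
With the tool pointing down it reaches from about 300 to 1000 mm from the base axis. Payload 5.1 kg.
Tool frame: the origin (TCP) lies midway between the tips of the shut fingers; the grasp point (between the pads) lies 19 mm behind it; z points along the fingers, y is the line along which they close (so a half turn about z gives the same grasp; the last joint's range is limited). The gripper opens to 95 mm and grips with 3 to 60 N. Pads are 20 mm wide; open, the fingers measure 119 mm over their backs; the gripper's body (75 mm by 180 mm) begins 59 mm behind the grasp point.
Start: joints at [-1.373, 0.124, 1.65, -0, 1.367, -0.083], TCP at [180.098, -624.539, 214.656] pointing down, gripper open.
Joint ranges: [-2.61, 2.61], [-1.02, 2.33], [0.03, 2.71], [-1.35, 4.49], [0.32, 2.68], [-2.91, 2.91]. Speed limits (rad/s): [2.57, 2.57, 3.14, 3.14, 3.14, 3.14].

## Interface

Orientations are given as a rotation vector (axis times angle).
In Python, from station import arm gives the robot as it stands.
- The arm moves only by the tool send_rows, never from a script. Its argument "moves" is a list of rows, each a list of 6 numbers: the shift along the tool's x, y, z normalised to -1 to 1, where 1 is 0.05 m, then the turn, a rotation vector about the tool's x, y, z normalised to -1 to 1, where 1 is 90 degrees. In form: [[dx, dy, dz, ax, ay, az], ...]. A call has 1 to 5 rows; each row shifts and turns the commanded pose from where the row before left it, along the tool's axes as they then stand; what a row does not reach is not made up. A row lasts 1/12 s, in which the tool goes at most 41.7 mm and 7.16 degrees, less where a joint would pass 70% of its speed; a pose out of reach is approached as far as the arm can. A call with a number of a shift or a turn outside -1 to 1 is refused whole. A call with a gripper value outside its range is refused whole. "gripper" is the closure, from 0 (fully open) to 1 (shut), set as the call begins (left out, the last holds). The fingers move at their own pace and stop on an object; "squeeze" is the grip in N (left out, the last holds). Time passes only in rows, so rows that do not move let the fingers close. It gives the time, the measured TCP pose, the force and the opening at its end, in the units of the state.
- arm.get_obs(): the state, without advancing time (a new reading comes with each control period).
- arm.camera(name): name is "scene" or "top" or "wrist"; returns (picture, depth): 420x560x3 uint8, blue, green, red; 420x560 float32, mm along the optical axis (not along the pixel's ray), 0 where there is no reading.
- arm.get_calibration(name): a dict with "camera_matrix" (3x3 intrinsics, pixels), "world_from_camera" (4x4, takes a point from camera to world coordinates); the wrist camera has in their place "mount" (4x4, takes a point from camera to tool coordinates, whose origin is the TCP and whose axes are the flange's). Camera axes: x right, y down, z forward; pixel columns grow to the right and rows downward; lengths in mm; the calibration is good to about 2 mm. A picture is of the moment at which its call begins: read the wrist's pose just before it. get_calibration takes no time and is no camera call.
- arm.hand_in(): hands the job in, once; it reports no verdict.
The state is a dict: "t": time; "qpos": joint angles; "qd": joint speeds; "effort": joint torques, N m; "eef_pos": TCP position; "tcp_rot": TCP orientation; "wrist_force": force on the tool from outside, world axes, zero at the start; "moment": the same for the moment, N m; "grip_width": finger opening in mm.
Only numpy, scipy, OpenCV 4.12 (cv2) and the standard library are available. Lean on these libraries where they do the work, as an engineer would, in place of code of your own. Each camera call takes 0.05 s, during which the arm holds its last target. There are 200 camera calls.

## Working session

There is one attempt and no reset: what is moved stays moved. The work goes in short steps, Python scripts to look and compute and a tool call to move; the robot and the scene stay as the last step left them, time stands still between calls to the robot, and variables do not carry over. Pictures are saved under pics/ and viewed, on a budget of 14 in all, crops included, one or two more only if the job needs it, and the job is handed in when it is done.

Besides the shell and the picture viewer there is one more tool, called after "Call:" as name(argument=value, ...) on one line, values as JSON. send_rows: Moves the arm, as the interface text tells. Scaled input: -1 to 1 covers 0.05 m each way for a shift and 90 degrees each way for a turn. Its arguments: {"type":"object","properties":{"moves":{"type":"array"},"gripper":{"type":"number"},"squeeze":{"type":"number"}},"required":["moves"]}

```bash
ls; mkdir -p pics; python3 - <<'E'
from station import arm
import cv2,numpy as np
o=arm.get_obs();print({k:np.round(v,3) for k,v in o.items()})
for n in("scene","top"):
    p,d=arm.camera(n);cv2.imwrite(f"pics/{n}0.png",p);np.savez(f"{n}0.npz",p=p,d=d)
    c=arm.get_calibration(n);print(n,np.round(c["camera_matrix"],1).tolist(),np.round(c["world_from_camera"],3).tolist())
print(arm.get_calibration("wrist"))
E
```

```text
pics
{'t': np.float64(0.0), 'qpos': array([-1.373,  0.125,  1.652, -0.   ,  1.367, -0.083]), 'qd': array([-0.   ,  0.001, -0.001, -0.   ,  0.001,  0.   ]), 'effort': array([ 2.0000e-03, -4.1760e+01, -3.5993e+01,  7.8000e-02,  4.9000e-02,
       -0.0000e+00]), 'eef_pos': array([ 179.953, -623.942,  213.398]), 'tcp_rot': array([-3.109, -0.439,  0.   ]), 'wrist_force': array([ 0.269, -0.376, -0.382]), 'moment': array([0.039, 0.038, 0.041]), 'grip_width': np.float64(95.327)}
scene [[447.9, 0.0, 281.7], [0.0, 447.9, 209.2], [0.0, 0.0, 1.0]] [[0.633, 0.587, -0.505, 1028.596], [0.774, -0.472, 0.423, -387.209], [0.01, -0.658, -0.753, 789.789], [0.0, 0.0, 0.0, 1.0]]
top [[446.7, 0.0, 273.3], [0.0, 446.7, 209.2], [0.0, 0.0, 1.0]] [[-0.0, -0.997, 0.082, 480.776], [-1.0, -0.001, -0.007, 15.906], [0.007, -0.082, -0.997, 836.618], [0.0, 0.0, 0.0, 1.0]]
{'camera_matrix': array([[377.93878755,   0.        , 290.86237675],
       [  0.        , 377.93878755, 204.6037908 ],
       [  0.        ,   0.        ,   1.        ]]), 'mount': array([[-1.14330969e-03, -9.72181037e-01, -2.34227931e-01,
         6.61508500e+01],
       [ 9.99998712e-01, -1.37542327e-03,  8.27622052e-04,
        -2.38146602e-01],
       [-1.12676101e-03, -2.34226683e-01,  9.72181357e-01,
        -1.69880722e+02],
       [ 0.00000000e+00,  0.00000000e+00,  0.00000000e+00,
         1.00000000e+00]])}
```

View pics/scene0.png

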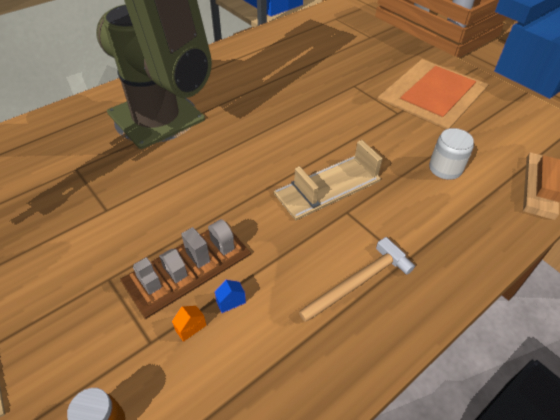

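View pics/top0.png

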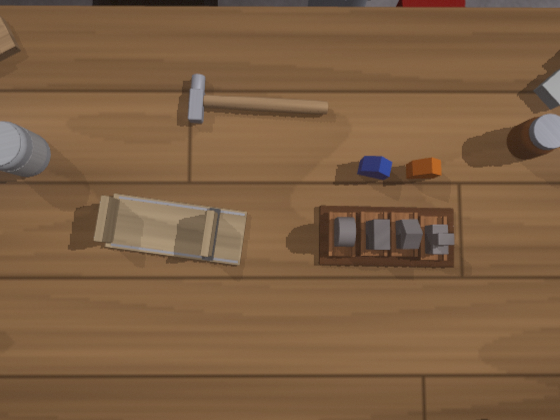

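The top view (image left is the robot's left) shows the rack with its wall near (107,220) and its stop near (210,233). The stones run along row 235 at columns 343, 379, 409 and 440, with the round stone left-hand and the tongue right-hand. The hammer and the blue and orange blocks lie clear. Next I measure with depth.

```bash
cat > h.py <<'E'
import numpy as np,cv2
from station import arm
def cloud(d,K,T):
    v,u=np.mgrid[0:d.shape[0],0:d.shape[1]]
    P=np.stack([(u-K[0,2])/K[0,0]*d,(v-K[1,2])/K[1,1]*d,d],-1)
    return P@T[:3,:3].T+T[:3,3]
def blobs(W,box,zlo,zhi,amin,valid):
    x0,x1,y0,y1=box
    m=(valid&(W[...,2]>zlo)&(W[...,2]<zhi)&(W[...,0]>x0)&(W[...,0]<x1)&(W[...,1]>y0)&(W[...,1]<y1)).astype(np.uint8)
    n,l,s,c=cv2.connectedComponentsWithStats(m,connectivity=4)
    for i in range(1,n):
        if s[i,4]<amin: continue
        p=W[l==i]; r=cv2.minAreaRect(p[:,:2].astype(np.float32))
        print("px",np.round(c[i]).tolist(),"n",s[i,4],"mean",np.round(p.mean(0),1),"zpct",np.round(np.percentile(p[:,2],[5,50,95]),1),"rect",np.round(np.r_[r[0],r[1],r[2]],1))
E
python3 - <<'E'
from h import *
for n in("top","scene"):
    z=np.load(n+"0.npz");d=z["d"];c=arm.get_calibration(n);W=cloud(d,c["camera_matrix"],c["world_from_camera"])
    print(n,"bench z",np.median(W[...,2][d>0]))
    if n=="top":
        for u,v in[(342,232),(379,235),(409,235),(435,240),(448,239),(108,220),(209,233),(216,236),(160,228),(230,235)]: print(u,v,np.round(W[v,u],1))
    print("stones");blobs(W,(300,560,-450,-50),50,95,15,d>0)
    print("rack z40-80");blobs(W,(300,560,0,420),40,80,15,d>0)
    print("rack base");blobs(W,(300,560,0,420),7,20,200,d>0)
E
```

```text
top bench z -0.14893352886213052
342 232 [ 504.  -105.7   80.1]
379 235 [ 498.9 -168.1   80.9]
409 235 [ 499.  -220.7   75.6]
435 240 [ 490.6 -267.3   68.9]
448 239 [ 492.1 -285.    80.9]
108 220 [525.6 299.4  55.1]
209 233 [502.6 121.1  67.5]
216 236 [498.5 114.9  18.9]
160 228 [513.3 219.   12.1]
230 235 [500.5  89.9  12.8]
stones
px [346.0, 231.0] n 555 mean [ 505.  -113.    74.8] zpct [59.6 77.4 82.3] rect [ 505.5 -114.5   28.7   50.9   89.1]
px [380.0, 235.0] n 597 mean [ 499.7 -169.6   78.6] zpct [60.7 81.2 83.5] rect [ 500.1 -171.8   27.8   50.3   89.2]
px [411.0, 234.0] n 558 mean [ 501.  -225.9   67.8] zpct [55.6 67.9 80. ] rect [ 5.013e+02 -2.275e+02  4.900e+01  2.920e+01  1.000e-01]
px [441.0, 240.0] n 573 mean [ 491.5 -278.7   65.3] zpct [52.7 57.1 82.7] rect [ 491.8 -280.6   51.    29.8    0.6]
rack z40-80
px [104.0, 221.0] n 607 mean [523.7 303.6  63.7] zpct [44.4 68.5 71.7] rect [524.2 306.   17.   73.8  80.5]
px [208.0, 233.0] n 471 mean [501.8 123.1  65.6] zpct [46.6 68.3 70.8] rect [502.4 124.4  14.4  80.   82. ]
rack base
px [178.0, 231.0] n 6196 mean [508.3 186.2 
[... 237 characters left out ...]
.0] n 488 mean [ 508.2 -177.    74.6] zpct [54.8 79.5 82.2] rect [ 5.020e+02 -1.748e+02  5.560e+01  2.840e+01  1.000e-01]
px [172.0, 260.0] n 371 mean [ 512.6 -231.2   66.5] zpct [53.2 66.6 79.1] rect [ 503.7 -230.    53.1   28.5    1.1]
px [145.0, 271.0] n 389 mean [ 502.3 -284.1   67.3] zpct [52.3 67.2 82. ] rect [ 494.9 -283.2   28.    51.    88.5]
rack z40-80
px [366.0, 152.0] n 302 mean [525.7 300.   59.6] zpct [41.9 62.3 70.6] rect [525.1 304.2  18.8  71.8  83.9]
px [306.0, 182.0] n 345 mean [509.3 118.4  59.6] zpct [42.6 64.  69.6] rect [504.8 121.4  16.   81.3  82.6]
rack base
px [324.0, 186.0] n 2444 mean [513.8 177.8  11.3] zpct [ 8.5 11.1 15.7] rect [513.3 183.  241.3 102.5  81.9]
```

Seen from the robot, the order from the left is round, flat, gable, tongue. The rack is centred near (511,190) with its y axis turned about -8°. I turn the tool, then go above the stones for a closer look.

Call:
send_rows(moves=[[0, 0, 0, 0, 0, -0.0747], [0, 0, 0, 0, 0, -0.0747], [0, 0, 0, 0, 0, -0.0747], [0, 0, 0, 0, 0, -0.0747], [0, 0, 0, 0, 0, -0.0747]], gripper=0)

```text
t: 0.52
eef_pos: [180.0, -624.2, 213.9]
tcp_rot: [-2.846, -1.328, -0.001]
wrist_force: [-0.2, -0.2, 0.6]
grip_width: 94.9
```

Call:
send_rows(moves=[[0, 0, 0, 0, 0, -0.0747], [0, 0, 0, 0, 0, -0.0747], [0, 0, 0, 0, 0, -0.0747], [0, 0, 0, 0, 0, -0.0747], [0, 0, 0, 0, 0, -0.0747]])

```text
t: 0.93
eef_pos: [180.0, -624.2, 213.9]
tcp_rot: [-2.34, -2.094, -0.001]
wrist_force: [0.6, 0.4, 0.3]
grip_width: 95.1
```

Call:
send_rows(moves=[[0, 0, 0, 0, 0, -0.0747], [0, 0, 0, 0, 0, 0]])

```text
t: 1.1
eef_pos: [180.0, -624.2, 213.9]
tcp_rot: [-2.218, -2.224, -0.001]
wrist_force: [-0.2, 0.0, 0.3]
grip_width: 94.9
```

Call:
send_rows(moves=[[0.65, 0.49, 0, 0, 0, 0], [0.65, 0.49, 0, 0, 0, 0], [0.65, 0.49, 0, 0, 0, 0], [0.65, 0.49, 0, 0, 0, 0], [0.65, 0.49, 0, 0, 0, 0]])

```text
t: 1.52
eef_pos: [303.1, -460.2, 214.2]
tcp_rot: [-2.225, -2.217, -0.0]
wrist_force: [0.7, -0.8, 0.3]
grip_width: 95.5
```

Call:
send_rows(moves=[[0.65, 0.49, 0, 0, 0, 0], [0.65, 0.49, 0, 0, 0, 0], [0.65, 0.49, 0, 0, 0, 0], [0.65, 0.49, 0, 0, 0, 0], [0.65, 0.49, 0, 0, 0, 0]])

```text
t: 1.93
eef_pos: [425.5, -297.5, 214.6]
tcp_rot: [2.225, 2.218, 0.0]
wrist_force: [0.6, -0.9, 0.1]
grip_width: 95.1
```

Call:
send_rows(moves=[[0.65, 0.49, 0, 0, 0, 0], [0.65, 0.49, 0, 0, 0, 0], [0.65, 0.49, 0, 0, 0, 0], [0, 0, 0, 0, 0, 0], [0, 0, 0, 0, 0, 0]])

```text
t: 2.35
eef_pos: [499.0, -200.0, 214.3]
tcp_rot: [-2.218, -2.224, 0.001]
wrist_force: [-0.4, 0.1, -0.6]
grip_width: 95.0
```

```bash
cat >> h.py <<'E'
def wrist(name):
    from scipy.spatial.transform import Rotation as R
    o=arm.get_obs();p,d=arm.camera("wrist");c=arm.get_calibration("wrist")
    T=np.eye(4);T[:3,:3]=R.from_rotvec(o["tcp_rot"]).as_matrix();T[:3,3]=o["eef_pos"]
    cv2.imwrite(f"pics/{name}.png",p)
    return p,d,cloud(d,c["camera_matrix"],T@c["mount"]),o
E
python3 - <<'E'
from h import *
p,d,W,o=wrist("w1")
print(o["eef_pos"],o["tcp_rot"],"z bench",np.percentile(W[...,2][d>0],[5,20,50]))
blobs(W,(440,560,-320,-70),32,90,30,d>0)
print("top band");blobs(W,(440,560,-320,-70),77,90,30,d>0)
E
```

```text
[ 498.95666065 -200.01677349  214.30817687] [-2.21827154e+00 -2.22376263e+00  7.13123350e-04] z bench [-1.28133452 -0.45306762  1.11210177]
px [300.0, 88.0] n 2397 mean [ 506.6 -115.4   76.4] zpct [64.5 78.6 82.2] rect [ 506.9 -115.2   28.2   51.5   88.7]
px [294.0, 161.0] n 2469 mean [ 501.8 -171.6   79.4] zpct [57.4 81.7 82.9] rect [ 501.9 -173.2   28.2   51.6   89.4]
px [295.0, 220.0] n 2326 mean [ 502.9 -225.4   65.3] zpct [40.8 66.7 80.2] rect [ 502.9 -228.6   51.8   28.8    0.7]
px [284.0, 264.0] n 1211 mean [ 493.6 -270.3   54.8] zpct [35.3 55.5 79.4] rect [ 493.6 -274.3   14.2   52.    89.4]
top band
px [301.0, 88.0] n 1445 mean [ 507.1 -115.2   80.3] zpct [77.6 80.5 82.4] rect [ 507.1 -115.1   28.2   31.8   88.2]
px [294.0, 163.0] n 2236 mean [ 501.7 -172.9   81.8] zpct [80.5 81.8 83. ] rect [ 502.  -173.3   28.1   51.3   89.1]
px [295.0, 228.0] n 361 mean [ 502.9 -228.2   79.5] zpct [77.4 79.5 82. ] rect [ 5.027e+02 -2.288e+02  1.100e+01  2.840e+01  4.000e-01]
px [284.0, 273.0] n 85 mean [ 493.8 -268.3   80.4] zpct [77.6 80.9 82.4] rect [ 493.7 -268.4    2.2   19.1   89.1]
```

View pics/w1.png

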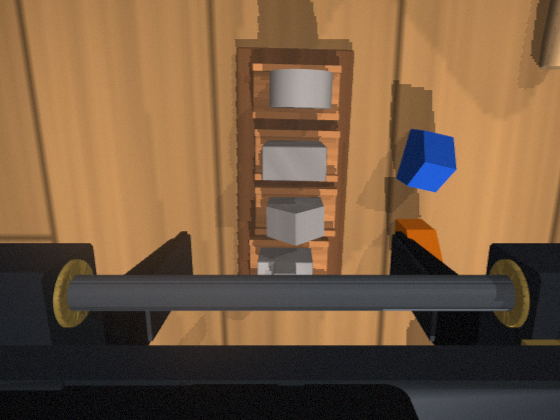

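All four stones stand square to within about 1°, and both cameras agree to about 1.5 mm. Now I pick the round one.

Call:
send_rows(moves=[[0.566, 0.05, 0, 0, 0, 0], [0.566, 0.05, 0, 0, 0, 0], [0.566, 0.05, 0, 0, 0, 0], [0, 0, 0.7, 0, 0, 0], [0, 0, 0.7, 0, 0, 0]])

```text
t: 2.82
eef_pos: [507.4, -118.0, 146.9]
tcp_rot: [2.218, 2.216, 0.005]
wrist_force: [0.7, -0.0, -0.1]
grip_width: 95.3
```

Call:
send_rows(moves=[[0, 0, 0.7, 0, 0, 0], [0, 0, 0.7, 0, 0, 0], [0, 0, 0.5, 0, 0, 0], [0, 0, 0.3, 0, 0, 0], [0, 0, 0.08, 0, 0, 0]])

```text
t: 3.23
eef_pos: [502.3, -117.6, 26.8]
tcp_rot: [-2.221, -2.214, 0.005]
wrist_force: [-1.1, -0.7, 0.3]
grip_width: 94.8
```

Call:
send_rows(moves=[[0, 0, 0, 0, 0, 0], [0, 0, 0, 0, 0, 0]])

```text
t: 3.4
eef_pos: [506.1, -118.1, 31.6]
tcp_rot: [2.222, 2.219, 0.001]
wrist_force: [-0.0, -0.1, 0.4]
grip_width: 95.2
```

Call:
send_rows(moves=[[0.058, 0, 0.02, 0, 0, 0], [0, 0, 0, 0, 0, 0]])

```text
t: 3.57
eef_pos: [506.9, -114.4, 31.3]
tcp_rot: [2.22, 2.22, 0.002]
wrist_force: [-0.3, 0.2, 0.5]
grip_width: 94.8
```

Call:
send_rows(moves=[[0, 0, 0, 0, 0, 0], [0, 0, 0, 0, 0, 0], [0, 0, 0, 0, 0, 0], [0, 0, 0, 0, 0, 0], [0, 0, 0, 0, 0, 0]], gripper=1, squeeze=15)

```text
t: 3.98
eef_pos: [505.8, -114.0, 29.8]
tcp_rot: [2.22, 2.222, 0.0]
wrist_force: [0.1, -0.4, 0.0]
grip_width: 66.8
```

Call:
send_rows(moves=[[0, 0, 0, 0, 0, 0], [0, 0, 0, 0, 0, 0], [0, 0, 0, 0, 0, 0], [0, 0, 0, 0, 0, 0], [0, 0, 0, 0, 0, 0]])

```text
t: 4.4
eef_pos: [505.8, -114.0, 29.6]
tcp_rot: [2.221, 2.222, 0.0]
wrist_force: [0.4, 0.1, -0.8]
grip_width: 52.2
```

Call:
send_rows(moves=[[0, 0, -0.3, 0, 0, 0], [0, 0, -0.7, 0, 0, 0], [0, 0, -0.8, 0, 0, 0], [0, 0, -0.6, 0, 0, 0], [0.4, 0.02, 0, 0, 0, 0]])

```text
t: 4.82
eef_pos: [511.0, -97.1, 157.7]
tcp_rot: [2.215, 2.21, 0.008]
wrist_force: [1.0, 0.1, 0.1]
grip_width: 52.0
```

Call:
send_rows(moves=[[0.76, 0.03, 0, 0, 0, 0], [0.76, 0.03, 0, 0, 0, 0], [0.76, 0.03, 0, 0, 0, 0], [0.76, 0.03, 0, 0, 0, 0], [0.76, 0.03, 0, 0, 0, 0]])

```text
t: 5.23
eef_pos: [513.3, 97.6, 149.2]
tcp_rot: [-2.221, -2.222, 0.001]
wrist_force: [0.0, -0.8, -0.5]
grip_width: 51.7
```

Call:
send_rows(moves=[[0.76, 0.03, 0, 0, 0, 0], [0.76, 0.03, 0, 0, 0, 0], [0.76, 0.03, 0, 0, 0, 0], [0.4, 0.02, 0, 0, 0, 0.044], [0, 0, 0, 0, 0, 0.044]])

```text
t: 5.65
eef_pos: [518.7, 233.7, 149.0]
tcp_rot: [-2.367, -2.064, 0.0]
wrist_force: [-0.4, 0.5, -2.2]
grip_width: 52.2
```

Call:
send_rows(moves=[[0, 0, 0, 0, 0, 0], [0, 0, 0, 0, 0, 0]])

```text
t: 5.82
eef_pos: [518.9, 229.9, 148.9]
tcp_rot: [-2.366, -2.066, 0.002]
wrist_force: [1.2, -0.5, -1.3]
grip_width: 52.3
```

```bash
python3 - <<'E'
from h import *
p,d,W,o=wrist("w2");np.savez("w2.npz",p=p,d=d,W=W)
print(o["eef_pos"],o["tcp_rot"],o["grip_width"])
print("wall");blobs(W,(440,600,200,380),40,80,100,d>0)
print("wall top");blobs(W,(440,600,200,380),66,76,50,d>0)
print("base");blobs(W,(440,600,100,380),7,17,100,d>0)
E
```

```text
[518.92877371 229.93248842 148.90601068] [-2.36617612 -2.06608597  0.00241561] 52.30295818907405
wall
px [290.0, 96.0] n 3098 mean [529.4 305.6  69.2] zpct [68.  69.7 70.8] rect [529.4 305.7  14.7  79.8  82.1]
wall top
px [290.0, 95.0] n 2985 mean [529.4 305.9  69.7] zpct [68.4 69.7 70.9] rect [529.4 306.   14.2  79.8  82.2]
base
px [290.0, 165.0] n 14020 mean [522.1 253.7  11.9] zpct [10.6 11.9 13.1] rect [522.2 254.4 117.5 100.2  82. ]
```

View pics/w2.png

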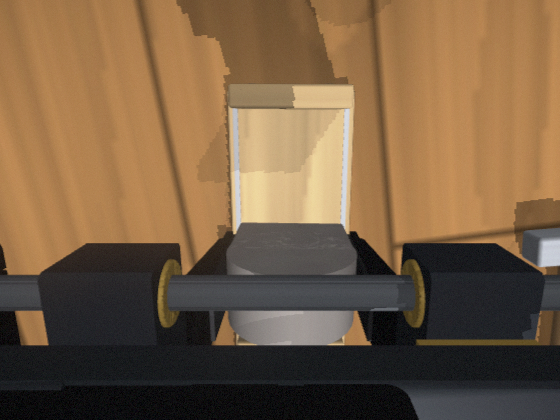

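The wall is centred at (529.4,306.0) with yaw -7.9°, which agrees with the top camera to about 2 mm. The picture shows the held stone upright and square (column 291), with the wall at row 96. I lower it in front of the wall.

Call:
send_rows(moves=[[0.53, 0, 0, 0, 0, 0], [0.53, 0, 0, 0, 0, 0], [0, 0, 0, 0, 0, 0], [0, 0, 0.6, 0, 0, 0]])

```text
t: 6.2
eef_pos: [531.5, 284.4, 126.4]
tcp_rot: [2.364, 2.063, 0.019]
wrist_force: [1.0, 0.0, -0.7]
grip_width: 51.9
```

Call:
send_rows(moves=[[0, 0, 0.7, 0, 0, 0], [0, 0, 0.6, 0, 0, 0], [0, 0, 0.3, 0, 0, 0], [0, 0, 0.1, 0, 0, 0], [0, 0, 0, 0, 0, 0]])

```text
t: 6.62
eef_pos: [525.6, 280.9, 32.8]
tcp_rot: [-2.369, -2.062, 0.006]
wrist_force: [-0.6, 0.1, -0.9]
grip_width: 52.3
```

Call:
send_rows(moves=[[0, 0, 0, 0, 0, 0], [0, 0, 0, 0, 0, 0]])

```text
t: 6.78
eef_pos: [528.4, 282.7, 36.9]
tcp_rot: [2.368, 2.062, 0.005]
wrist_force: [-0.5, 0.4, -1.0]
grip_width: 52.1
```

Call:
send_rows(moves=[[0, -0.02, 0.1, 0, 0, 0], [0, 0, 0, 0, 0, 0], [0, 0, 0, 0, 0, 0]])

```text
t: 7.03
eef_pos: [525.9, 282.7, 30.1]
tcp_rot: [2.368, 2.064, 0.001]
wrist_force: [-0.2, 0.0, -1.6]
grip_width: 52.0
```

Call:
send_rows(moves=[[0, 0, 0.04, 0, 0, 0], [0, 0, 0, 0, 0, 0], [0, 0, 0, 0, 0, 0]])

```text
t: 7.28
eef_pos: [525.7, 282.6, 27.6]
tcp_rot: [-2.369, -2.064, 0.0]
wrist_force: [-0.5, 0.7, -1.6]
grip_width: 52.4
```

Call:
send_rows(moves=[[0, 0, 0.035, 0, 0, 0], [0, 0, 0, 0, 0, 0], [0, 0, 0, 0, 0, 0]])

```text
t: 7.53
eef_pos: [525.7, 282.6, 25.8]
tcp_rot: [-2.369, -2.063, 0.0]
wrist_force: [0.7, 0.2, -2.2]
grip_width: 52.2
```

Call:
send_rows(moves=[[0, 0, 0, 0, 0, 0], [0, 0, 0, 0, 0, 0], [0, 0, 0, 0, 0, 0], [0, 0, 0, 0, 0, 0], [0, 0, 0, 0, 0, 0]], gripper=0.2)

```text
t: 7.95
eef_pos: [526.0, 282.7, 26.2]
tcp_rot: [2.369, 2.064, 0.001]
wrist_force: [-0.1, 0.4, 0.5]
grip_width: 74.7
```

Call:
send_rows(moves=[[0, 0, -0.1, 0, 0, 0], [0, 0, -0.4, 0, 0, 0], [0, 0, -0.7, 0, 0, 0], [0, 0, -0.7, 0, 0, 0], [0, 0, -0.6, 0, 0, 0]])

```text
t: 8.37
eef_pos: [526.0, 282.8, 153.5]
tcp_rot: [2.368, 2.063, 0.002]
wrist_force: [0.5, 0.6, 0.4]
grip_width: 76.3
```

Call:
send_rows(moves=[[0, 0, 0, 0, 0, -0.044], [0, 0, 0, 0, 0, -0.044], [-0.4, -0.04, 0, 0, 0, 0], [-0.76, -0.04, 0, 0, 0, 0], [-0.76, -0.04, 0, 0, 0, 0]])

```text
t: 8.78
eef_pos: [519.6, 186.4, 151.5]
tcp_rot: [2.217, 2.225, 0.001]
wrist_force: [1.1, -0.3, -0.0]
grip_width: 76.1
```

Call:
send_rows(moves=[[-0.76, -0.04, 0, 0, 0, 0], [-0.76, -0.04, 0, 0, 0, 0], [-0.76, -0.04, 0, 0, 0, 0], [-0.76, -0.04, 0, 0, 0, 0], [-0.76, -0.04, 0, 0, 0, 0]])

```text
t: 9.2
eef_pos: [509.6, -5.1, 151.6]
tcp_rot: [2.22, 2.222, 0.001]
wrist_force: [1.4, -0.4, -0.8]
grip_width: 76.1
```

Call:
send_rows(moves=[[-0.76, -0.04, 0, 0, 0, 0], [-0.76, -0.04, 0, 0, 0, 0], [-0.76, -0.04, 0, 0, 0, 0], [-0.76, -0.04, 0, 0, 0, 0], [-0.36, 0, 0, 0, 0, 0]])

```text
t: 9.62
eef_pos: [501.6, -177.1, 151.7]
tcp_rot: [2.223, 2.218, -0.001]
wrist_force: [0.5, -0.7, -1.0]
grip_width: 76.0
```

Call:
send_rows(moves=[[0, 0, 0, 0, 0, 0], [0, 0, 0, 0, 0, 0], [0, 0, 0, 0, 0, 0], [0, 0, 0, 0, 0, 0]])

```text
t: 9.95
eef_pos: [502.1, -172.1, 150.9]
tcp_rot: [-2.219, -2.224, -0.0]
wrist_force: [0.6, -1.2, 0.3]
grip_width: 76.1
```

Call:
send_rows(moves=[[-0.02, -0.01, 0.3, 0, 0, 0], [0, 0, 0.7, 0, 0, 0], [0, 0, 0.7, 0, 0, 0], [0, 0, 0.5, 0, 0, 0], [0, 0, 0.2, 0, 0, 0]])

```text
t: 10.37
eef_pos: [498.8, -171.6, 26.6]
tcp_rot: [-2.213, -2.22, 0.004]
wrist_force: [0.2, -0.3, -0.3]
grip_width: 76.2
```

Call:
send_rows(moves=[[0, 0, 0, 0, 0, 0], [0, 0, 0, 0, 0, 0], [0, 0, 0, 0, 0, 0], [0, 0, 0, 0, 0, 0], [0, 0, 0, 0, 0, 0]])

```text
t: 10.78
eef_pos: [503.0, -174.9, 33.0]
tcp_rot: [2.218, 2.22, 0.002]
wrist_force: [0.8, -0.3, -1.5]
grip_width: 75.8
```

Call:
send_rows(moves=[[0, 0, 0, 0, 0, 0], [0, 0, 0, 0, 0, 0], [0, 0, 0, 0, 0, 0], [0, 0, 0, 0, 0, 0], [0, 0, 0, 0, 0, 0]], gripper=1)

```text
t: 11.2
eef_pos: [501.5, -174.5, 31.0]
tcp_rot: [-2.221, -2.222, 0.0]
wrist_force: [-0.9, 0.0, 2.4]
grip_width: 52.1
```

Call:
send_rows(moves=[[0, 0, 0, 0, 0, 0], [0, 0, 0, 0, 0, 0], [0, 0, 0, 0, 0, 0]])

```text
t: 11.45
eef_pos: [501.5, -174.4, 31.0]
tcp_rot: [-2.221, -2.222, 0.0]
wrist_force: [-0.1, -1.0, 2.6]
grip_width: 51.9
```

Call:
send_rows(moves=[[0, 0, -0.3, 0, 0, 0], [0, 0, -0.7, 0, 0, 0], [0, 0, -0.8, 0, 0, 0], [0, 0, -0.6, 0, 0, 0], [0.4, 0.04, 0, 0, 0, 0]])

```text
t: 11.87
eef_pos: [507.6, -157.9, 158.9]
tcp_rot: [2.214, 2.21, 0.006]
wrist_force: [1.3, -0.3, -1.0]
grip_width: 51.9
```

Call:
send_rows(moves=[[0.768, 0.036, 0, 0, 0, 0], [0.768, 0.036, 0, 0, 0, 0], [0.768, 0.036, 0, 0, 0, 0], [0.768, 0.036, 0, 0, 0, 0], [0.768, 0.036, 0, 0, 0, 0]])

```text
t: 12.28
eef_pos: [511.8, 39.4, 150.3]
tcp_rot: [-2.221, -2.221, 0.0]
wrist_force: [2.1, -0.3, -1.8]
grip_width: 52.1
```

Call:
send_rows(moves=[[0.768, 0.036, 0, 0, 0, 0], [0.768, 0.036, 0, 0, 0, 0], [0.768, 0.036, 0, 0, 0, 0], [0.768, 0.036, 0, 0, 0, 0], [0.768, 0.036, 0, 0, 0, 0]])

```text
t: 12.7
eef_pos: [520.5, 231.5, 150.1]
tcp_rot: [-2.22, -2.222, 0.001]
wrist_force: [0.6, -1.2, -2.7]
grip_width: 52.0
```

Call:
send_rows(moves=[[0.4, 0, 0, 0, 0, 0], [0, 0, 0, 0, 0, 0.044], [0, 0, 0, 0, 0, 0.044], [0, 0, 0, 0, 0, 0], [0, 0, 0, 0, 0, 0]])

```text
t: 13.12
eef_pos: [520.8, 249.6, 150.1]
tcp_rot: [-2.366, -2.066, 0.002]
wrist_force: [0.6, -0.1, -1.6]
grip_width: 51.8
```

Call:
send_rows(moves=[[0, 0, 0, 0, 0, 0], [0, 0, 0, 0, 0, 0]])

```text
t: 13.28
eef_pos: [521.2, 249.3, 150.7]
tcp_rot: [-2.368, -2.064, 0.0]
wrist_force: [0.2, -0.0, -1.3]
grip_width: 51.9
```

```bash
python3 - <<'E'
from h import *
p,d,W,o=wrist("w3")
print(o["eef_pos"],o["tcp_rot"],o["grip_width"])
print("tops");blobs(W,(440,600,200,380),55,90,100,d>0)
print("stone top");blobs(W,(440,600,200,380),72.5,90,50,d>0)
E
```

```text
[521.2267514  249.26871438 150.66408118] [-2.36830386e+00 -2.06391266e+00  4.46949231e-04] 51.8903660529699
tops
px [290.0, 126.0] n 2905 mean [529.5 306.1  69.6] zpct [68.1 69.7 70.8] rect [529.6 306.   14.8  79.6  82.1]
px [290.0, 164.0] n 3247 mean [525.9 282.   72.7] zpct [61.  74.6 78.1] rect [525.9 281.2  28.3  51.   81.2]
stone top
px [290.0, 166.0] n 2034 mean [525.9 281.5  76.2] zpct [73.2 76.5 78.3] rect [525.8 281.2  28.2  33.1  81.1]
```

View pics/w3.png

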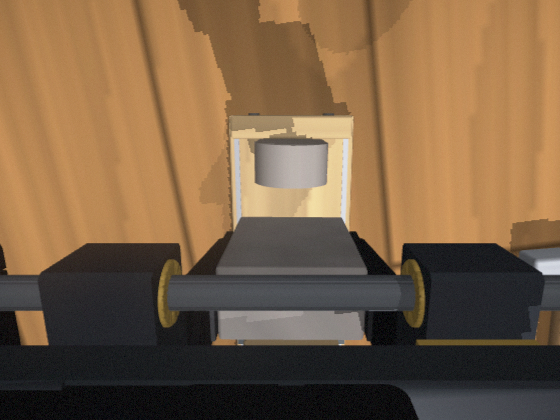

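The round stone stands square at (525.9,281.2), within 0.5 mm of plan (pixel 290,164). I lower the flat one.

Call:
send_rows(moves=[[0, 0, 0.5, 0, 0, 0], [0, 0, 0.6, 0, 0, 0], [0, 0, 0.6, 0, 0, 0], [0, 0, 0.4, 0, 0, 0], [0, 0, 0.15, 0, 0, 0]])

```text
t: 13.75
eef_pos: [518.6, 248.3, 34.3]
tcp_rot: [-2.367, -2.062, 0.01]
wrist_force: [-1.1, -0.2, -1.3]
grip_width: 52.1
```

Call:
send_rows(moves=[[0, 0, 0, 0, 0, 0], [0, 0, 0, 0, 0, 0], [0, 0, 0, 0, 0, 0], [0, 0, 0, 0, 0, 0], [0, 0, 0, 0, 0, 0]])

```text
t: 14.17
eef_pos: [522.5, 250.1, 40.3]
tcp_rot: [2.368, 2.063, 0.005]
wrist_force: [0.3, 0.5, -1.7]
grip_width: 51.8
```

Call:
send_rows(moves=[[0, 0, 0.1, 0, 0, 0], [0, 0, 0, 0, 0, 0], [0, 0, 0, 0, 0, 0], [0, 0, 0, 0, 0, 0]])

```text
t: 14.5
eef_pos: [521.1, 249.6, 33.3]
tcp_rot: [-2.369, -2.064, 0.0]
wrist_force: [0.2, 0.4, -1.5]
grip_width: 52.0
```

Call:
send_rows(moves=[[0, 0, 0.08, 0, 0, 0], [0, 0, 0.045, 0, 0, 0], [0, 0, 0, 0, 0, 0], [0, 0, 0, 0, 0, 0]])

```text
t: 14.83
eef_pos: [521.2, 249.6, 26.9]
tcp_rot: [-2.369, -2.064, 0.0]
wrist_force: [0.4, 0.7, -1.7]
grip_width: 52.0
```

Call:
send_rows(moves=[[0, 0, 0, 0, 0, 0], [0, 0, 0, 0, 0, 0], [0, 0, 0, 0, 0, 0], [0, 0, 0, 0, 0, 0], [0, 0, 0, 0, 0, 0]], gripper=0.2)

```text
t: 15.25
eef_pos: [521.4, 249.7, 27.3]
tcp_rot: [2.369, 2.063, 0.0]
wrist_force: [-0.2, 0.2, -0.4]
grip_width: 75.1
```

Call:
send_rows(moves=[[0, 0, -0.1, 0, 0, 0], [0, 0, -0.4, 0, 0, 0], [0, 0, -0.7, 0, 0, 0], [0, 0, -0.7, 0, 0, 0], [0, 0, -0.6, 0, 0, 0]])

```text
t: 15.67
eef_pos: [521.5, 249.7, 154.7]
tcp_rot: [2.368, 2.063, 0.002]
wrist_force: [0.9, 0.7, 0.6]
grip_width: 76.2
```

Call:
send_rows(moves=[[0, 0, 0, 0, 0, -0.044], [0, 0, 0, 0, 0, -0.044], [-0.4, -0.03, 0, 0, 0, 0], [-0.79, -0.03, 0, 0, 0, 0], [-0.79, -0.03, 0, 0, 0, 0]])

```text
t: 16.08
eef_pos: [516.7, 150.4, 152.8]
tcp_rot: [2.217, 2.225, 0.001]
wrist_force: [1.3, -0.4, 0.2]
grip_width: 76.2
```

Call:
send_rows(moves=[[-0.79, -0.03, 0, 0, 0, 0], [-0.79, -0.03, 0, 0, 0, 0], [-0.79, -0.03, 0, 0, 0, 0], [-0.79, -0.03, 0, 0, 0, 0], [-0.79, -0.03, 0, 0, 0, 0]])

```text
t: 16.5
eef_pos: [509.2, -48.7, 152.9]
tcp_rot: [2.22, 2.222, 0.001]
wrist_force: [0.9, -0.2, 0.3]
grip_width: 76.0
```

Call:
send_rows(moves=[[-0.79, -0.03, 0, 0, 0, 0], [-0.79, -0.03, 0, 0, 0, 0], [-0.79, -0.03, 0, 0, 0, 0], [-0.79, -0.03, 0, 0, 0, 0], [-0.46, 0, 0, 0, 0, 0]])

```text
t: 16.92
eef_pos: [503.1, -231.5, 152.9]
tcp_rot: [2.222, 2.218, -0.001]
wrist_force: [-0.5, -0.8, 0.2]
grip_width: 76.0
```

Call:
send_rows(moves=[[0, 0, 0, 0, 0, 0], [0, 0, 0, 0, 0, 0], [0, 0, 0, 0, 0, 0], [0, 0, 0, 0, 0, 0]])

```text
t: 17.25
eef_pos: [503.7, -226.7, 152.2]
tcp_rot: [-2.219, -2.224, -0.0]
wrist_force: [-0.1, -0.3, -0.5]
grip_width: 75.8
```

Call:
send_rows(moves=[[0, -0.02, 0.3, 0, 0, 0], [0, 0, 0.7, 0, 0, 0], [0, 0, 0.7, 0, 0, 0], [0, 0, 0.5, 0, 0, 0], [0, 0, 0.23, 0, 0, 0]])

```text
t: 17.67
eef_pos: [500.2, -224.9, 26.6]
tcp_rot: [-2.214, -2.22, 0.003]
wrist_force: [-0.5, 1.0, -1.2]
grip_width: 76.4
```

Call:
send_rows(moves=[[0, 0, 0, 0, 0, 0], [0, 0, 0, 0, 0, 0], [0, 0, 0, 0, 0, 0], [0, 0, 0, 0, 0, 0], [0, 0, 0, 0, 0, 0]])

```text
t: 18.08
eef_pos: [504.0, -228.5, 32.8]
tcp_rot: [2.218, 2.22, 0.001]
wrist_force: [0.6, 1.0, 0.2]
grip_width: 75.8
```

Call:
send_rows(moves=[[0, 0, 0, 0, 0, 0], [0, 0, 0, 0, 0, 0], [0, 0, 0, 0, 0, 0], [0, 0, 0, 0, 0, 0], [0, 0, 0, 0, 0, 0]], gripper=1)

```text
t: 18.5
eef_pos: [502.6, -227.9, 30.7]
tcp_rot: [-2.221, -2.222, 0.0]
wrist_force: [-0.2, -0.9, 1.1]
grip_width: 51.8
```

Call:
send_rows(moves=[[0, 0, 0, 0, 0, 0], [0, 0, 0, 0, 0, 0], [0, 0, 0, 0, 0, 0]])

```text
t: 18.75
eef_pos: [502.6, -227.9, 30.7]
tcp_rot: [-2.221, -2.222, 0.0]
wrist_force: [-0.1, 0.6, 1.4]
grip_width: 51.9
```

Call:
send_rows(moves=[[0, 0, -0.3, 0, 0, 0], [0, 0, -0.7, 0, 0, 0], [0, 0, -0.8, 0, 0, 0], [0, 0, -0.6, 0, 0, 0], [0.4, 0.025, 0, 0, 0, 0]])

```text
t: 19.17
eef_pos: [507.8, -211.9, 158.8]
tcp_rot: [2.214, 2.21, 0.005]
wrist_force: [1.5, 0.2, -0.7]
grip_width: 51.4
```

Call:
send_rows(moves=[[0.744, 0.025, 0, 0, 0, 0], [0.744, 0.025, 0, 0, 0, 0], [0.744, 0.025, 0, 0, 0, 0], [0.744, 0.025, 0, 0, 0, 0], [0.744, 0.025, 0, 0, 0, 0]])

```text
t: 19.58
eef_pos: [509.2, -20.1, 150.0]
tcp_rot: [-2.221, -2.221, 0.001]
wrist_force: [1.0, -0.0, -2.8]
grip_width: 52.4
```

Call:
send_rows(moves=[[0.744, 0.025, 0, 0, 0, 0], [0.744, 0.025, 0, 0, 0, 0], [0.744, 0.025, 0, 0, 0, 0], [0.744, 0.025, 0, 0, 0, 0], [0.744, 0.025, 0, 0, 0, 0]])

```text
t: 20.0
eef_pos: [515.3, 165.9, 150.0]
tcp_rot: [-2.22, -2.222, 0.001]
wrist_force: [1.5, -0.8, -1.5]
grip_width: 52.0
```

Call:
send_rows(moves=[[0.744, 0.025, 0, 0, 0, 0], [0.4, 0, 0, 0, 0, 0], [0, 0, 0, 0, 0, 0.044], [0, 0, 0, 0, 0, 0.044], [0, 0, 0, 0, 0, 0]])

```text
t: 20.42
eef_pos: [516.6, 221.9, 149.6]
tcp_rot: [-2.368, -2.063, 0.002]
wrist_force: [-0.6, -0.5, -1.7]
grip_width: 51.9
```

Call:
send_rows(moves=[[0, 0, 0, 0, 0, 0], [0, 0, 0, 0, 0, 0], [0, 0, 0, 0, 0, 0]])

```text
t: 20.67
eef_pos: [517.2, 221.0, 150.4]
tcp_rot: [-2.368, -2.064, 0.0]
wrist_force: [0.1, -0.4, -1.8]
grip_width: 52.3
```

```bash
python3 - <<'E'
from h import *
p,d,W,o=wrist("w4")
print(o["eef_pos"],o["tcp_rot"],o["grip_width"])
print("stone top");blobs(W,(440,600,235,380),72.5,90,50,d>0)
E
```

```text
[517.23261828 220.95812243 150.41340919] [-2.36825638e+00 -2.06392293e+00  4.87720964e-04] 52.345747924998804
stone top
px [290.0, 121.0] n 2160 mean [526.  281.3  76.2] zpct [73.2 76.5 78.3] rect [525.9 281.   27.9  32.9  82. ]
px [290.0, 169.0] n 3407 mean [521.8 251.5  77.8] zpct [76.6 77.8 78.9] rect [521.7 251.1  27.8  52.2  82.1]
```

View pics/w4.png

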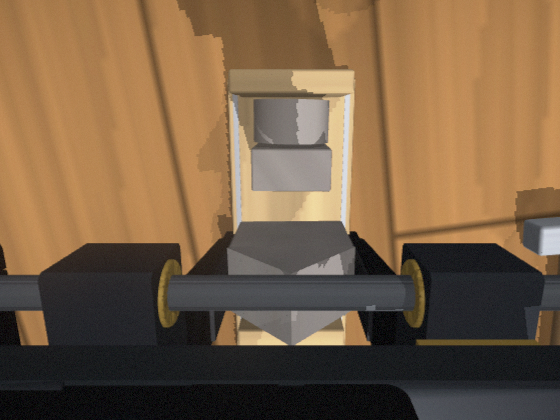

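Round and flat stand square at 281.0 and 251.1 with a gap of about 2 mm. I lower the gable stone, then fetch the tongue.

Call:
send_rows(moves=[[0, 0, 0.5, 0, 0, 0], [0, 0, 0.6, 0, 0, 0], [0, 0, 0.6, 0, 0, 0], [0, 0, 0.4, 0, 0, 0], [0, 0, 0.15, 0, 0, 0]])

```text
t: 21.13
eef_pos: [514.5, 220.1, 34.1]
tcp_rot: [-2.367, -2.062, 0.01]
wrist_force: [-0.8, -0.4, -2.9]
grip_width: 52.2
```

Call:
send_rows(moves=[[0, 0, 0, 0, 0, 0], [0, 0, 0, 0, 0, 0], [0, 0, 0, 0, 0, 0], [0, 0, 0, 0, 0, 0], [0, 0, 0, 0, 0, 0]])

```text
t: 21.55
eef_pos: [518.6, 221.8, 40.0]
tcp_rot: [2.368, 2.063, 0.005]
wrist_force: [0.0, 0.8, -1.9]
grip_width: 51.8
```

Call:
send_rows(moves=[[0, 0, 0.1, 0, 0, 0], [0, 0, 0, 0, 0, 0], [0, 0, 0, 0, 0, 0], [0, 0, 0, 0, 0, 0]])

```text
t: 21.88
eef_pos: [517.1, 221.3, 33.0]
tcp_rot: [-2.369, -2.064, 0.0]
wrist_force: [0.6, 0.8, -1.5]
grip_width: 51.9
```

Call:
send_rows(moves=[[0, 0, 0.08, 0, 0, 0], [0, 0, 0.04, 0, 0, 0], [0, 0, 0, 0, 0, 0], [0, 0, 0, 0, 0, 0]])

```text
t: 22.22
eef_pos: [517.1, 221.3, 26.9]
tcp_rot: [-2.369, -2.063, 0.001]
wrist_force: [-0.5, 0.7, -1.3]
grip_width: 51.9
```

Call:
send_rows(moves=[[0, 0, 0, 0, 0, 0], [0, 0, 0, 0, 0, 0], [0, 0, 0, 0, 0, 0], [0, 0, 0, 0, 0, 0], [0, 0, 0, 0, 0, 0]], gripper=0.2)

```text
t: 22.63
eef_pos: [517.5, 221.4, 27.4]
tcp_rot: [2.369, 2.063, 0.001]
wrist_force: [0.3, -0.2, 0.4]
grip_width: 74.9
```

Call:
send_rows(moves=[[0, 0, -0.1, 0, 0, 0], [0, 0, -0.4, 0, 0, 0], [0, 0, -0.7, 0, 0, 0], [0, 0, -0.7, 0, 0, 0], [0, 0, -0.6, 0, 0, 0]])

```text
t: 23.05
eef_pos: [517.5, 221.4, 154.7]
tcp_rot: [2.368, 2.063, 0.002]
wrist_force: [1.2, 0.5, 1.0]
grip_width: 75.6
```

Call:
send_rows(moves=[[0, 0, 0, 0, 0, -0.044], [0, 0, 0, 0, 0, -0.044], [-0.4, -0.036, 0, 0, 0, 0], [-0.77, -0.036, 0, 0, 0, 0], [-0.77, -0.036, 0, 0, 0, 0]])

```text
t: 23.47
eef_pos: [511.8, 124.0, 152.8]
tcp_rot: [2.217, 2.225, 0.001]
wrist_force: [0.7, 0.1, 0.1]
grip_width: 75.8
```

Call:
send_rows(moves=[[-0.77, -0.036, 0, 0, 0, 0], [-0.77, -0.036, 0, 0, 0, 0], [-0.77, -0.036, 0, 0, 0, 0], [-0.77, -0.036, 0, 0, 0, 0], [-0.77, -0.036, 0, 0, 0, 0]])

```text
t: 23.88
eef_pos: [502.8, -69.9, 152.9]
tcp_rot: [2.22, 2.222, 0.001]
wrist_force: [0.4, -0.8, -0.3]
grip_width: 76.1
```

Call:
send_rows(moves=[[-0.77, -0.036, 0, 0, 0, 0], [-0.77, -0.036, 0, 0, 0, 0], [-0.77, -0.036, 0, 0, 0, 0], [-0.77, -0.036, 0, 0, 0, 0], [-0.77, -0.036, 0, 0, 0, 0]])

```text
t: 24.3
eef_pos: [493.9, -262.7, 152.8]
tcp_rot: [2.22, 2.221, 0.001]
wrist_force: [1.1, -0.1, -0.0]
grip_width: 75.9
```

Call:
send_rows(moves=[[-0.44, 0, 0, 0, 0, 0], [0, 0, 0, 0, 0, 0], [0, 0, 0, 0, 0, 0], [0, 0, 0, 0, 0, 0], [0, 0, 0, 0, 0, 0]])

```text
t: 24.72
eef_pos: [494.3, -281.5, 152.2]
tcp_rot: [-2.219, -2.223, -0.0]
wrist_force: [-0.2, -0.3, 0.5]
grip_width: 76.3
```

Call:
send_rows(moves=[[0.015, -0.01, 0.3, 0, 0, 0], [0, 0, 0.7, 0, 0, 0], [0, 0, 0.7, 0, 0, 0], [0, 0, 0.5, 0, 0, 0], [0, 0, 0.23, 0, 0, 0]])

```text
t: 25.13
eef_pos: [491.5, -278.8, 26.6]
tcp_rot: [-2.214, -2.22, 0.002]
wrist_force: [-1.0, 0.7, 0.0]
grip_width: 76.1
```

Call:
send_rows(moves=[[0, 0, 0, 0, 0, 0], [0, 0, 0, 0, 0, 0], [0, 0, 0, 0, 0, 0], [0, 0, 0, 0, 0, 0], [0, 0, 0, 0, 0, 0]])

```text
t: 25.55
eef_pos: [495.1, -282.8, 32.8]
tcp_rot: [2.218, 2.22, 0.001]
wrist_force: [0.9, 0.5, 0.6]
grip_width: 76.0
```

Call:
send_rows(moves=[[0, 0, 0, 0, 0, 0], [0, 0, 0, 0, 0, 0], [0, 0, 0, 0, 0, 0], [0, 0, 0, 0, 0, 0], [0, 0, 0, 0, 0, 0]], gripper=1)

```text
t: 25.97
eef_pos: [493.7, -282.0, 30.8]
tcp_rot: [-2.221, -2.222, 0.0]
wrist_force: [-1.0, 0.1, 0.9]
grip_width: 52.0
```

Call:
send_rows(moves=[[0, 0, 0, 0, 0, 0], [0, 0, 0, 0, 0, 0], [0, 0, 0, 0, 0, 0]])

```text
t: 26.22
eef_pos: [493.7, -282.0, 30.7]
tcp_rot: [-2.22, -2.222, 0.0]
wrist_force: [-1.5, -0.5, 2.2]
grip_width: 51.6
```

Call:
send_rows(moves=[[0, 0, -0.3, 0, 0, 0], [0, 0, -0.7, 0, 0, 0], [0, 0, -0.8, 0, 0, 0], [0, 0, -0.6, 0, 0, 0], [0.4, 0.033, 0, 0, 0, 0]])

```text
t: 26.63
eef_pos: [499.2, -266.4, 158.9]
tcp_rot: [2.213, 2.209, 0.003]
wrist_force: [1.1, -0.3, -0.3]
grip_width: 51.5
```

Call:
send_rows(moves=[[0.784, 0.033, 0, 0, 0, 0], [0.784, 0.033, 0, 0, 0, 0], [0.784, 0.033, 0, 0, 0, 0], [0.784, 0.033, 0, 0, 0, 0], [0.784, 0.033, 0, 0, 0, 0]])

```text
t: 27.05
eef_pos: [502.8, -64.0, 149.9]
tcp_rot: [-2.221, -2.221, 0.0]
wrist_force: [0.9, 0.3, -2.6]
grip_width: 52.3
```

Call:
send_rows(moves=[[0.784, 0.033, 0, 0, 0, 0], [0.784, 0.033, 0, 0, 0, 0], [0.784, 0.033, 0, 0, 0, 0], [0.784, 0.033, 0, 0, 0, 0], [0.784, 0.033, 0, 0, 0, 0]])

```text
t: 27.47
eef_pos: [510.8, 132.1, 149.9]
tcp_rot: [-2.22, -2.222, 0.001]
wrist_force: [1.6, -0.2, -1.0]
grip_width: 52.1
```

Call:
send_rows(moves=[[0.784, 0.033, 0, 0, 0, 0], [0.4, 0, 0, 0, 0, 0], [0, 0, 0, 0, 0, 0.044], [0, 0, 0, 0, 0, 0.044], [0, 0, 0, 0, 0, 0]])

```text
t: 27.88
eef_pos: [512.5, 189.9, 149.7]
tcp_rot: [-2.368, -2.063, 0.002]
wrist_force: [0.3, 0.8, -3.0]
grip_width: 52.1
```

Call:
send_rows(moves=[[0, 0, 0, 0, 0, 0], [0, 0, 0, 0, 0, 0], [0, 0, 0, 0, 0, 0]])

```text
t: 28.13
eef_pos: [513.1, 188.9, 150.4]
tcp_rot: [-2.368, -2.064, 0.0]
wrist_force: [0.1, 0.3, -1.7]
grip_width: 51.9
```

```bash
python3 - <<'E'
from h import *
p,d,W,o=wrist("w5")
print(o["eef_pos"],o["tcp_rot"],o["grip_width"])
print("stones");blobs(W,(440,600,205,295),60,90,50,d>0)
E
```

```text
[513.13718475 188.9383518  150.41216682] [-2.36827911e+00 -2.06385739e+00  4.50375100e-04] 51.89016235401915
stones
px [343.0, 39.0] n 99 mean [561.5 294.2  66.7] zpct [61.3 67.9 70.1] rect [560.8 294.3   1.8  14.4  86.6]
px [291.0, 69.0] n 3542 mean [526.4 280.6  73.4] zpct [63.8 75.  78.1] rect [526.  281.2  28.3  49.4  81.5]
px [290.0, 118.0] n 3767 mean [521.9 251.   77.8] zpct [76.6 77.8 78.9] rect [521.8 250.8  27.7  52.   82.1]
px [290.0, 165.0] n 2170 mean [517.4 221.   69.3] zpct [61.  69.3 77. ] rect [517.4 220.6  28.3  36.2  83. ]
```

View pics/w5.png

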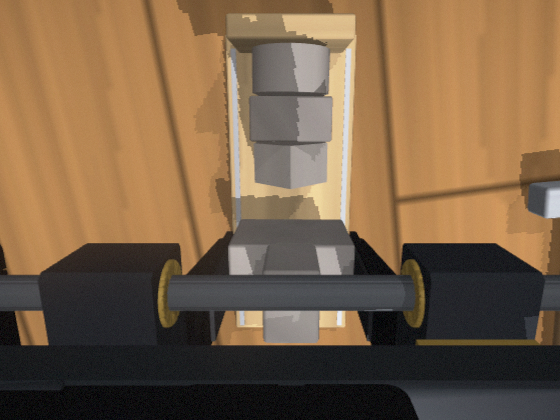

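All three stand square in a row (rows 69, 118 and 165) and there is room for the tongue. I lower it.

Call:
send_rows(moves=[[0, 0, 0.5, 0, 0, 0], [0, 0, 0.6, 0, 0, 0], [0, 0, 0.6, 0, 0, 0], [0, 0, 0.4, 0, 0, 0], [0, 0, 0.15, 0, 0, 0]])

```text
t: 28.6
eef_pos: [510.4, 188.2, 34.2]
tcp_rot: [-2.367, -2.061, 0.009]
wrist_force: [-0.5, -0.2, -3.0]
grip_width: 51.9
```

Call:
send_rows(moves=[[0, 0, 0, 0, 0, 0], [0, 0, 0, 0, 0, 0], [0, 0, 0, 0, 0, 0], [0, 0, 0, 0, 0, 0], [0, 0, 0, 0, 0, 0]])

```text
t: 29.02
eef_pos: [514.5, 189.6, 40.0]
tcp_rot: [2.368, 2.063, 0.004]
wrist_force: [-0.1, -0.0, -1.4]
grip_width: 52.1
```

Call:
send_rows(moves=[[0, 0, 0.1, 0, 0, 0], [0, 0, 0, 0, 0, 0], [0, 0, 0, 0, 0, 0], [0, 0, 0, 0, 0, 0]])

```text
t: 29.35
eef_pos: [513.1, 189.3, 33.0]
tcp_rot: [-2.369, -2.063, 0.0]
wrist_force: [0.5, 0.9, -1.9]
grip_width: 51.9
```

Call:
send_rows(moves=[[0, 0, 0.08, 0, 0, 0], [0, 0, 0.04, 0, 0, 0], [0, 0, 0, 0, 0, 0], [0, 0, 0, 0, 0, 0]])

```text
t: 29.68
eef_pos: [513.1, 189.2, 26.9]
tcp_rot: [-2.369, -2.063, 0.001]
wrist_force: [0.4, -0.1, -2.0]
grip_width: 51.9
```

Call:
send_rows(moves=[[0, 0, 0, 0, 0, 0], [0, 0, 0, 0, 0, 0], [0, 0, 0, 0, 0, 0], [0, 0, 0, 0, 0, 0], [0, 0, 0, 0, 0, 0]], gripper=0.2)

```text
t: 30.1
eef_pos: [513.4, 189.3, 27.4]
tcp_rot: [2.369, 2.063, 0.001]
wrist_force: [0.6, -0.0, -1.5]
grip_width: 74.9
```

Call:
send_rows(moves=[[0, 0, -0.1, 0, 0, 0], [0, 0, -0.4, 0, 0, 0], [0, 0, -0.7, 0, 0, 0], [0, 0, -0.7, 0, 0, 0], [0, 0, -0.6, 0, 0, 0]])

```text
t: 30.52
eef_pos: [513.4, 189.3, 154.7]
tcp_rot: [2.368, 2.063, 0.002]
wrist_force: [0.1, 0.8, 0.3]
grip_width: 76.3
```

Call:
send_rows(moves=[[-0.62, 0, 0, 0, 0, 0], [-0.62, 0, 0, 0, 0, 0], [-0.62, 0, 0, 0, 0, 0], [-0.62, -0.01, 0, 0, 0, 0], [0, 0, 0, 0, 0, 0]], gripper=1)

```text
t: 30.93
eef_pos: [495.2, 62.8, 152.7]
tcp_rot: [2.372, 2.058, -0.001]
wrist_force: [0.3, 0.7, -0.3]
grip_width: 48.1
```

Call:
send_rows(moves=[[0, 0, 0, 0, 0, 0], [0, 0, 0, 0, 0, 0], [0, 0, 0, 0, 0, 0], [0, 0, 0, 0, 0, 0], [0, 0, 0, 0, 0, 0]])

```text
t: 31.35
eef_pos: [495.8, 67.4, 152.1]
tcp_rot: [-2.367, -2.065, 0.0]
wrist_force: [0.4, 1.2, -0.6]
grip_width: 14.9
```

Call:
send_rows(moves=[[0, 0, 0.4, 0, 0, 0], [0, 0, 0.6, 0, 0, 0], [0, 0, 0.6, 0, 0, 0], [0, 0, 0.4, 0, 0, 0], [0, 0, 0.3, 0, 0, 0]])

```text
t: 31.77
eef_pos: [494.1, 67.1, 34.5]
tcp_rot: [-2.366, -2.063, 0.004]
wrist_force: [0.1, -0.2, -0.3]
grip_width: 0.7
```

Call:
send_rows(moves=[[0, 0, 0, 0, 0, 0], [0, 0, 0, 0, 0, 0], [0, 0, 0, 0, 0, 0], [0, 0, 0, 0, 0, 0], [0, 0, 0, 0, 0, 0]])

```text
t: 32.18
eef_pos: [497.0, 66.7, 38.8]
tcp_rot: [2.367, 2.063, 0.004]
wrist_force: [0.6, -0.3, 0.4]
grip_width: 0.5
```

```bash
python3 - <<'E'
from h import *
o=arm.get_obs();print(o["eef_pos"],o["tcp_rot"],o["grip_width"],o["wrist_force"])
p,d=arm.camera("scene");cv2.imwrite("pics/s2.png",cv2.resize(p[120:260,230:420],None,fx=4,fy=4))
E
```

```text
[496.99518688  66.67035624  38.79476576] [2.36722269 2.06257896 0.00358555] 0.4732062398953362 [ 0.57753812 -0.30059996  0.44063029]
```

View pics/s2.png

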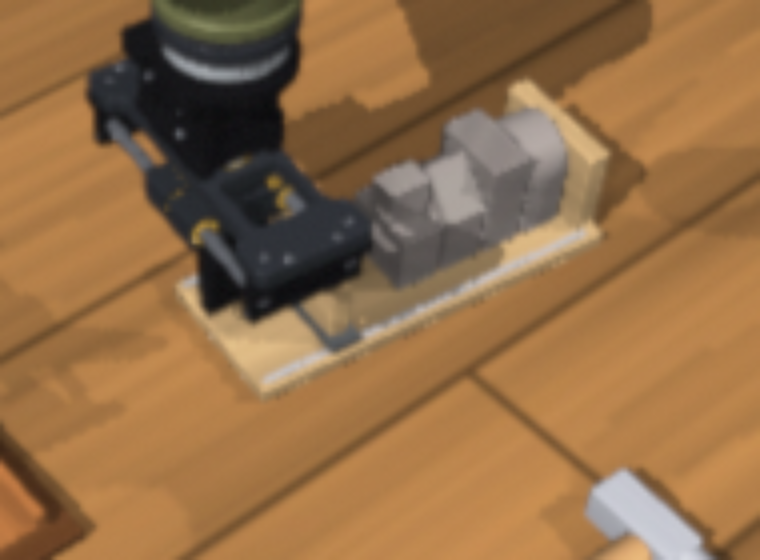

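Four upright stones in the right order, with the shut fingers behind the stop near (340,300). Now I push slowly.

Call:
send_rows(moves=[[0.15, 0, 0, 0, 0, 0], [0.15, 0, 0, 0, 0, 0], [0.15, 0, 0, 0, 0, 0], [0.1, 0, 0, 0, 0, 0], [0.08, 0, 0, 0, 0, 0]])

```text
t: 32.65
eef_pos: [500.1, 98.7, 37.2]
tcp_rot: [2.368, 2.065, 0.0]
wrist_force: [1.0, -0.4, -0.2]
grip_width: 0.9
```

Call:
send_rows(moves=[[0.08, 0, 0, 0, 0, 0], [0.08, 0, 0, 0, 0, 0], [0.08, 0, 0, 0, 0, 0], [0.08, 0, 0, 0, 0, 0], [0.08, 0, 0, 0, 0, 0]])

```text
t: 33.07
eef_pos: [502.7, 117.7, 37.1]
tcp_rot: [-2.369, -2.064, 0.001]
wrist_force: [-0.2, -1.6, -0.2]
grip_width: 0.2
```

Call:
send_rows(moves=[[0.08, 0, 0, 0, 0, 0], [0.08, 0, 0, 0, 0, 0], [0.08, 0, 0, 0, 0, 0], [0.08, 0, 0, 0, 0, 0], [0.08, 0, 0, 0, 0, 0]])

```text
t: 33.48
eef_pos: [505.5, 137.7, 37.1]
tcp_rot: [-2.369, -2.063, 0.0]
wrist_force: [-0.4, -1.3, -0.4]
grip_width: 0.6
```

Call:
send_rows(moves=[[0.06, 0, 0, 0, 0, 0], [0.06, 0, 0, 0, 0, 0], [0.04, 0, 0, 0, 0, 0], [0.04, 0, 0, 0, 0, 0], [0.04, 0, 0, 0, 0, 0]])

```text
t: 33.9
eef_pos: [507.1, 149.4, 37.1]
tcp_rot: [-2.369, -2.063, 0.0]
wrist_force: [-0.5, -1.8, -0.5]
grip_width: 0.2
```

Call:
send_rows(moves=[[0.04, 0, 0, 0, 0, 0], [0.04, 0, 0, 0, 0, 0], [0.04, 0, 0, 0, 0, 0]])

```text
t: 34.15
eef_pos: [507.9, 155.0, 37.1]
tcp_rot: [2.368, 2.063, -0.001]
wrist_force: [-1.6, -3.5, -0.2]
grip_width: 0.0
```

Call:
send_rows(moves=[[0.03, 0, 0, 0, 0, 0], [0.02, 0, 0, 0, 0, 0]])

```text
t: 34.32
eef_pos: [508.2, 157.4, 37.1]
tcp_rot: [2.368, 2.064, -0.001]
wrist_force: [-1.6, -4.8, 0.4]
grip_width: 0.4
```

Call:
send_rows(moves=[[0.02, 0, 0, 0, 0, 0], [0.02, 0, 0, 0, 0, 0]])

```text
t: 34.48
eef_pos: [508.5, 159.2, 37.1]
tcp_rot: [2.368, 2.063, -0.002]
wrist_force: [-0.8, -6.2, 0.3]
grip_width: 0.6
```

Call:
send_rows(moves=[[0.02, 0, 0, 0, 0, 0], [0, 0, 0, 0, 0, 0]])

```text
t: 34.65
eef_pos: [508.6, 160.3, 37.1]
tcp_rot: [2.368, 2.064, -0.001]
wrist_force: [-1.2, -5.5, -0.1]
grip_width: 0.4
```

Call:
send_rows(moves=[[0.02, 0, 0, 0, 0, 0], [0, 0, 0, 0, 0, 0]])

```text
t: 34.82
eef_pos: [508.7, 161.2, 37.1]
tcp_rot: [2.368, 2.063, -0.001]
wrist_force: [-1.0, -5.1, 0.4]
grip_width: 0.3
```

Call:
send_rows(moves=[[0.02, 0, 0, 0, 0, 0], [0, 0, 0, 0, 0, 0]])

```text
t: 34.98
eef_pos: [508.8, 161.9, 37.1]
tcp_rot: [2.368, 2.063, -0.003]
wrist_force: [-1.7, -6.6, 0.9]
grip_width: 0.3
```

Call:
send_rows(moves=[[0.016, 0, 0, 0, 0, 0], [0, 0, 0, 0, 0, 0]])

```text
t: 35.15
eef_pos: [508.8, 161.9, 37.1]
tcp_rot: [2.367, 2.063, -0.005]
wrist_force: [-2.1, -10.0, 2.5]
grip_width: 1.0
```

```bash
python3 - <<'E'
from h import *
p,d,W,o=wrist("w6")
print(o["eef_pos"],o["wrist_force"])
v=np.array([.1374,.9905])
rx=(W[...,0]-529.4)*.9905-(W[...,1]-306)*.1374; ry=(W[...,0]-529.4)*.1374+(W[...,1]-306)*.9905+117.5
m=(d>0)&(abs(rx)<9)&(W[...,2]>35)&(W[...,2]<85)&(ry>-40)&(ry<130)
for a in range(-20,130,4):
    k=m&(ry>=a)&(ry<a+4)
    if k.sum(): print(a,k.sum(),np.round(np.percentile(W[...,2][k],[10,90]),1),end="; ")
E
```

```text
[508.82977714 161.85794669  37.10646488] [-2.12813146 -9.9867206   2.54312393]
-20 112 [65.8 81.4]; -16 128 [67.8 69.7]; -12 336 [68.1 69.6]; -8 423 [68.2 69.7]; -4 207 [76.9 78.5]; 0 561 [77.1 78.6]; 4 561 [77.1 78.7]; 8 571 [77.  78.6]; 12 584 [77.1 78.5]; 16 605 [77.  78.6]; 20 623 [77.1 78.6]; 24 660 [70.8 78.1]; 28 576 [69.7 77.1]; 32 590 [69.7 77. ]; 36 604 [69.8 77. ]; 40 635 [69.9 77. ]; 44 627 [69.8 76.9]; 48 650 [70. 77.]; 52 793 [70.8 78.2]; 56 761 [76.9 78.6]; 60 775 [77.  78.7]; 64 793 [77.  78.7]; 68 812 [77.  78.7]; 72 47 [76.7 78.1];
```

View pics/w6.png

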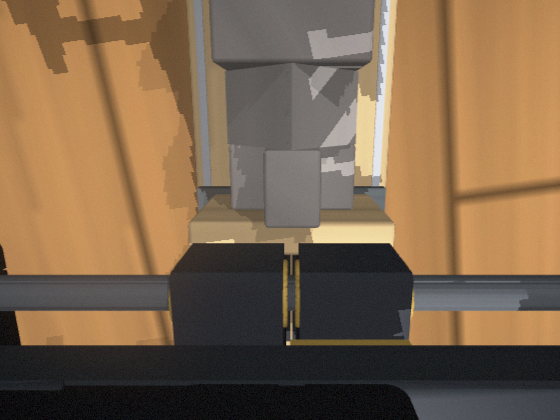

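The force rose to 10 N without any motion, the stop's face is at rack y ≈ -2, and there are no gaps: snug. I back away and check.

Call:
send_rows(moves=[[-0.1, 0, 0, 0, 0, 0], [-0.3, 0, 0, 0, 0, 0], [-0.5, 0, 0, 0, 0, 0], [-0.4, 0, 0, 0, 0, 0], [0, 0, 0, 0, 0, 0]])

```text
t: 35.62
eef_pos: [500.3, 97.5, 37.3]
tcp_rot: [-2.372, -2.06, -0.002]
wrist_force: [0.2, -0.1, -0.9]
grip_width: 0.5
```

Call:
send_rows(moves=[[0, 0, -0.5, 0, 0, 0], [0, 0, -0.8, 0, 0, 0], [0, 0, -0.8, 0, 0, 0], [0, 0, -0.8, 0, 0, 0], [0, 0, -0.6, 0, 0, 0]])

```text
t: 36.03
eef_pos: [501.6, 100.4, 216.6]
tcp_rot: [2.367, 2.063, 0.009]
wrist_force: [1.1, 0.2, -0.0]
grip_width: 0.1
```

Call:
send_rows(moves=[[0.4, 0, -0.3, 0, 0, 0], [0.6, 0, 0, 0, 0, 0], [0.6, 0, 0, 0, 0, 0], [0, 0, 0, 0, 0, 0], [0, 0, 0, 0, 0, 0]])

```text
t: 36.45
eef_pos: [511.2, 180.2, 227.4]
tcp_rot: [-2.365, -2.067, -0.002]
wrist_force: [0.5, -1.1, 0.4]
grip_width: 0.8
```

```bash
python3 - <<'E'
from h import *
p,d,W,o=wrist("w7")
print(o["eef_pos"],o["wrist_force"])
rx=(W[...,0]-529.4)*.9905-(W[...,1]-306)*.1374; ry=(W[...,0]-529.4)*.1374+(W[...,1]-306)*.9905+117.5
Q=np.dstack([rx,ry,W[...,2]])
print("stop/wall");blobs(Q,(-60,60,-60,140),64,71.2,150,d>0)
print("stones");blobs(Q,(-60,60,-60,140),71.8,85,100,d>0)
m=(d>0)&(abs(rx)<9)&(W[...,2]>30)&(ry>-16)&(ry<125)
print([(a,*np.round(np.percentile(W[...,2][m&(ry>=a)&(ry<a+2)],[2,50]))) for a in range(-16,124,2) if (m&(ry>=a)&(ry<a+2)).sum()>5])
E
```

```text
[511.24284745 180.20478387 227.37235135] [ 0.48007584 -1.13565191  0.37432911]
stop/wall
px [291.0, 41.0] n 2328 mean [  0.  113.4  69.2] zpct [66.1 69.5 70.9] rect [  0.  103.9  79.8  41.8   0.3]
px [279.0, 133.0] n 259 mean [-10.2  39.6  67.6] zpct [64.5 67.7 70.7] rect [-10.7  39.3  27.9   8.   89.9]
px [303.0, 133.0] n 255 mean [10.3 40.2 67.5] zpct [64.5 67.4 70.7] rect [10.5 39.4  8.8 27.8  0.3]
px [290.0, 189.0] n 1361 mean [-0.2 -8.7 68.6] zpct [67.  68.7 69.9] rect [-0.2 -8.7 13.8 79.5 90. ]
stones
px [291.0, 102.0] n 4964 mean [ 0.  65.1 76.9] zpct [73.2 77.4 78.8] rect [-1.000e-01  5.430e+01  1.132e+02  5.130e+01  8.850e+01]
[(-16, np.float64(68.0), np.float64(235.0)), (-14, np.float64(68.0), np.float64(233.0)), (-12, np.float64(68.0), np.float64(281.0)), (-10, np.float64(68.0), np.float64(70.0)), (-8, np.float64(68.0), np.float64(69.0)), (-6, np.float64(68.0), np.float64(69.0)), (-4, np.float64(70.0), np.float64(231.0)), (-2, np.float64(76.0), np.float64(78.0)), (0, np.float64(77.0), np.float64(246.0)), (2, np.float64(77.0), np.float64(240.0)), (4, np.float64(76.0), np.fl
[... 1813 characters left out ...]
.float64(77.0)), (92, np.float64(76.0), np.float64(77.0)), (94, np.float64(75.0), np.float64(77.0)), (96, np.float64(75.0), np.float64(77.0)), (98, np.float64(75.0), np.float64(77.0)), (100, np.float64(76.0), np.float64(77.0)), (102, np.float64(76.0), np.float64(77.0)), (104, np.float64(75.0), np.float64(77.0)), (106, np.float64(75.0), np.float64(77.0)), (108, np.float64(75.0), np.float64(77.0)), (110, np.float64(68.0), np.float64(70.0)), (112, np.float64(68.0), np.float64(70.0)), (114, np.float64(69.0), np.float64(70.0)), (116, np.float64(68.0), np.float64(70.0)), (118, np.float64(68.0), np.float64(70.0)), (120, np.float64(68.0), np.float64(70.0)), (122, np.float64(68.0), np.float64(70.0))]
```

View pics/w7.png

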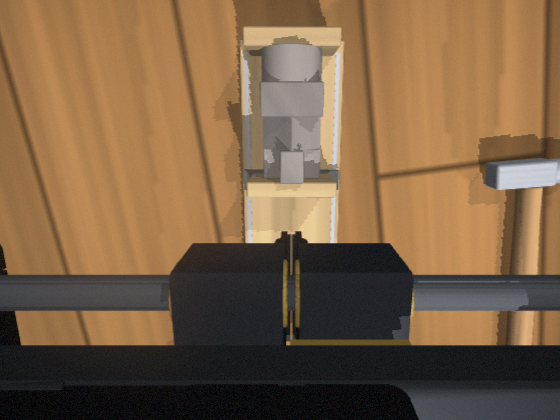

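The row runs without gaps from 110 (wall) to about -2. The stop's plate is centred at -8.7, so its inner face is at -1.7. All stones are upright and square. I hand in.

```bash
python3 -c "
from station import arm
print(arm.get_obs()['t'],arm.hand_in())"
```

```text
the job is handed in; nothing more can be done
36.5 None
```

The four stones are in the rack in their original order from the wall: round, flat, gable, tongue. I then pushed the stop up with shut fingers until the row was snug, backed the arm clear and handed in at 36.5 s.

The last wrist-camera check showed:
- **Row:** it runs from the wall face at y = +110 to about -2 with no visible gap. All stones are upright and centred within about 1 mm of the rack's centre line.
- **Stop:** its inner face is at about -1.7, so the joint is at about 0.063. The push peaked at about 10 N, below the 15 N limit.
- **Stones:** none was knocked over.

No check failed. The top and wrist cameras differed by 1 to 3 mm on the stones, and by up to about 5 mm on the wall, which the top camera saw only partly. I used the wrist values, except for the tongue's position along the row: the gripper partly hid it from the wrist camera, so I took the top camera's value and corrected it by about 1 mm.

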